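# Put the good markers back in the colour tray

### The arm

A 6-joint arm with a two-finger parallel gripper is mounted at the origin on the work surface. World frame = base frame: x ahead of the robot, y to its left, z up, the work surface at z = 0. Lengths are in m, angles in degrees, forces in N, time in s.
With the tool pointing down it reaches from about 0.35 to 0.85 m from the base axis. Payload 8.1 kg.
Tool frame: the origin (TCP) lies between the finger pads; the fingertips stand 25 mm ahead of it and the grasp point (between the pads) lies 6 mm ahead of it; z points along the fingers, y is the direction in which the jaws open and shut (so a half turn about z gives the same grasp; the last joint's range is limited). The gripper opens to 93 mm and grips with 3 to 60 N. Pads are 15 mm wide; open, the fingers measure 128 mm over their backs; the gripper's body (75 mm by 188 mm) begins 65 mm behind the grasp point.
Start: joints at [-80.523, 7.471, 85.268, -0, 87.261, -4.893], TCP at [0.149, -0.581, 0.244] pointing down, gripper open.
Joint ranges: [-169.43, 169.43], [-51.17, 129.36], [1.28, 143.12], [-76.62, 256.62], [0, 156.53], [-152.29, 152.29]. Speed limits (degrees/s): [136.94, 136.94, 159.86, 180, 180, 180].

### API

Orientations are given as a 3x3 rotation matrix whose columns are the frame's x, y, z axes.
In Python, from plant import get_state, optics, manip gives the robot as it stands. The module is installed in compiled form; this text tells all that it offers.
- The arm moves only by the shell command python3 -m handwheel 'ROWS' [FORCE]. ROWS is JSON, a list of rows, each an object of numbers: "x", "y", "z": the shift along the tool's x, y, z in cm; "rx", "ry", "rz": the turn, a rotation vector about the tool's x, y, z in degrees; "fingers": the finger opening in cm, from 0 to 9.3. A call has 1 to 5 rows; each row is the pose to reach, as a shift and turn from the pose commanded when the call began, along the tool's axes at that moment; what a row does not reach only later rows make up. A row lasts 1/12 s, in which the tool goes at most 41.7 mm and 7.16 degrees, less where a joint would pass 70% of its speed; a pose out of reach is approached as far as the arm can. A call with a gripper value outside its range is refused whole. The fingers move at their own pace and stop on an object; FORCE is the grip in N (left out, the last holds). Time passes only in rows, so rows that repeat a pose let the fingers close. It gives the time, the measured TCP pose, the force and the opening at its end, in the units of the state.
- get_state(): the state, without advancing time (a new reading comes with each control period).
- optics.get_image(name): name is "side" or "top"; returns a dict with "frame" (480x640x3 uint8, red, green, blue), "camera_matrix" (3x3 intrinsics, pixels), "position" and "orientation" of the camera in the world. Camera axes: x right, y up, looking along -z (the intrinsics and any distortion apply to the point x, -y, -z); pixel columns grow to the right and rows downward; lengths in m; the calibration is good to about 2 mm. A picture is of the moment at which its call begins. There is no depth.
- manip.hand_in(): hands the job in, once; it reports no verdict.
Trained networks look in a picture, given as the dict that the camera call returned (one of the last four; its "shot" number tells which), for a name from the list of things; names that differ only in an ending like _2 or _b are one class to them, and where a whole thing is asked for, a point or a joint stands for the part that bears it (a point fixed in the world has none). Each returns a list of dicts, best first, with "confidence" (0 to 1); they miss things now and then, are a little off and sometimes report something else, mostly with a low value. They report only what shows in the picture. A call takes as long as a camera call. They do not tell look-alikes from the thing itself.
- optics.find_in(thing, picture): "bbox" ([left, top, right, bottom] in pixels, round what is visible of it).
- optics.regions_of(thing, picture): "region" (480x640 bool, what is visible of it) and "bbox" ([left, top, right, bottom] in pixels, round what is visible of it).
- optics.mark_of(thing, picture): "location" ([row, column] in pixels: a listed point, or the origin of a listed thing).
The state is a dict: "t": time; "q": joint angles; "joint_vel": joint speeds; "joint_torque": joint torques, N m; "ee_pos": TCP position; "tool_rot": TCP orientation; "force": force on the tool from outside, world axes, zero at the start; "wrist_torque": the same for the moment, N m; "grip_width": finger opening in m.
Only numpy, scipy, OpenCV 4.12 (cv2) and the standard library are available. Lean on these libraries where they do the work, as an engineer would, in place of code of your own. Each camera call takes 0.05 s, during which the arm holds its last target. There are 200 camera calls.

### The job

Gather the four capped markers from the drawing table into the marker tray, each laid flat along the middle of the lane of its own colour, cap at either end. Leave the two dried-out markers without caps (one red, one blue) lying where they are, and do not push them about.

Things in the scene. Friction and masses are not known exactly. Their poses are not given: they have to be found in the camera images.
- marker_red_mid (a point): Capped red marker, loose: a bar 110 mm long with a square 22 x 22 mm section, about 30 g, lying flat on the table; white barrel, a 40 mm long red cap at one end and a 12 mm red plug at the other. The point is its centre, 11 mm above its underside. x runs along the marker, from plug to cap; z is up.
- marker_blue_mid (a point): Capped blue marker, loose: a bar 110 mm long with a square 22 x 22 mm section, about 30 g, lying flat on the table; white barrel, a 40 mm long blue cap at one end and a 12 mm blue plug at the other. The point is its centre, 11 mm above its underside. x runs along the marker, from plug to cap; z is up.
- marker_green_mid (a point): Capped green marker, loose: a bar 110 mm long with a square 22 x 22 mm section, about 30 g, lying flat on the table; white barrel, a 40 mm long green cap at one end and a 12 mm green plug at the other. The point is its centre, 11 mm above its underside. x runs along the marker, from plug to cap; z is up.
- marker_yellow_mid (a point): Capped yellow marker, loose: a bar 110 mm long with a square 22 x 22 mm section, about 30 g, lying flat on the table; white barrel, a 40 mm long yellow cap at one end and a 12 mm yellow plug at the other. The point is its centre, 11 mm above its underside. x runs along the marker, from plug to cap; z is up.
- lane_red: Red floor plate of the red lane in the grey marker tray, fixed: 57 mm (x) by 139 mm (y, along the lane), 2 mm thick. Origin at the centre of its underside, 4 mm above the table; the marker lies on its top, 2 mm higher. The tray (262 x 150 mm) has four lanes side by side, 64 mm apart, order varies; walls around and between lanes are 5 to 6 mm thick, tops 11 mm above the table.
- lane_blue: Blue floor plate of the blue lane in the grey marker tray, fixed: 57 mm (x) by 139 mm (y, along the lane), 2 mm thick. Origin at the centre of its underside, 4 mm above the table; the marker lies on its top, 2 mm higher. The tray (262 x 150 mm) has four lanes side by side, 64 mm apart, order varies; walls around and between lanes are 5 to 6 mm thick, tops 11 mm above the table.
- lane_green: Green floor plate of the green lane in the grey marker tray, fixed: 57 mm (x) by 139 mm (y, along the lane), 2 mm thick. Origin at the centre of its underside, 4 mm above the table; the marker lies on its top, 2 mm higher. The tray (262 x 150 mm) has four lanes side by side, 64 mm apart, order varies; walls around and between lanes are 5 to 6 mm thick, tops 11 mm above the table.
- lane_yellow: Yellow floor plate of the yellow lane in the grey marker tray, fixed: 57 mm (x) by 139 mm (y, along the lane), 2 mm thick. Origin at the centre of its underside, 4 mm above the table; the marker lies on its top, 2 mm higher. The tray (262 x 150 mm) has four lanes side by side, 64 mm apart, order varies; walls around and between lanes are 5 to 6 mm thick, tops 11 mm above the table.
- dried_red_mid (a point): Dried-out red marker without its cap, loose, to be left alone: the same square 22 x 22 mm white barrel with a 12 mm red plug at one end, but at the other end only a thin round black neck and nib. 96 mm long over all. The point is half-way up, 11 mm above the table, and 45 mm from the plug's end face. x runs from plug to nib.
- dried_blue_mid (a point): Dried-out blue marker without its cap, loose, to be left alone: the same square 22 x 22 mm white barrel with a 12 mm blue plug at one end, but at the other end only a thin round black neck and nib. 96 mm long over all. The point is half-way up, 11 mm above the table, and 45 mm from the plug's end face. x runs from plug to nib.
Not all that is in view belongs to the job. Leave any orange or purple look-alike of the part that bears marker_red_mid alone. Of the things that look like the lane_yellow, the smaller one is meant.

How it is judged:
By the outcome, as a careful person would: the job done as asked, in the order asked, and still so for the second after the job is handed in, with the robot touching nothing.
It also fails if it takes over 86 s, if anything falls off the work surface, if the arm or the gripper's body presses on something with over 40 N, if the wrist force passes 120 N, or if a joint passes its speed limit or range.

## Working session

There is one attempt and no reset: what is moved stays moved. The work goes in short steps, Python scripts to look and compute and a shell command to move; the robot and the scene stay as the last step left them, time stands still between calls to the robot, and variables do not carry over. Pictures are saved under pics/ and viewed, about 12 in all and at most 16, crops included, and the job is handed in when it is done.

```bash
mkdir -p pics
python3 - <<'E'
from plant import get_state, optics
import cv2
for n in ("top","side"):
    p=optics.get_image(n); cv2.imwrite(f"pics/{n}0.png",p["frame"][:,:,::-1])
    print(n,p["camera_matrix"],p["position"],p["orientation"],[k for k in p])
s=get_state();print(s)
E
```

```text
top [[584.30984695   0.         320.20463996]
 [  0.         584.30984695 240.64327109]
 [  0.           0.           1.        ]] [0.23184277 0.01814501 1.29873272] [[ 0.02127521  0.9811786  -0.19192686]
 [-0.99957965  0.02465716  0.0152496 ]
 [ 0.01969495  0.19152175  0.98129075]] ['frame', 'camera_matrix', 'position', 'orientation', 'shot']
side [[517.45542836   0.         307.1502973 ]
 [  0.         517.45542836 247.72874055]
 [  0.           0.           1.        ]] [ 0.38448555 -1.03371926  0.6496264 ] [[ 0.99770466  0.0356423  -0.05757629]
 [-0.06767414  0.49507445 -0.866211  ]
 [-0.0023692   0.86811918  0.49635015]] ['frame', 'camera_matrix', 'position', 'orientation', 'shot']
{'t': 0.1, 'q': array([-8.05241182e+01,  7.50979947e+00,  8.53234722e+01, -4.18715830e-04,
        8.72623103e+01, -4.89281522e+00]), 'joint_vel': array([ 0.02743022, -0.14257798, -0.15308664,  0.04337869, -0.04894005,
       -0.01553155]), 'joint_torque': array([ 1.03376598e-03, -5.61344111e+01, -4.93095303e+01,  7.68919266e-02,
        2.90799042e-02, -5.83699762e-05]), 'ee_pos': array([ 0.1488388 , -0.58075114,  0.24269841]), 'tool_rot': array([[ 9.68718817e-01,  2.48160784e-01, -2.81843136e-04],
       [ 2.48160907e-01, -9.68717431e-01,  1.64425543e-03],
       [ 1.35013359e-04, -1.66276362e-03, -9.99998608e-01]]), 'force': array([-0.50668761,  0.29209406,  0.08730135]), 'wrist_torque': array([-0.00804562,  0.00564488, -0.04333838]), 'grip_width': 0.09285350395845247}
```

View pics/top0.png

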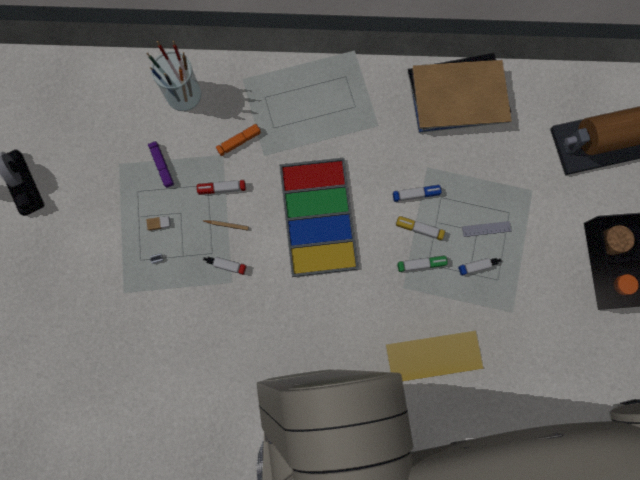

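View pics/side0.png

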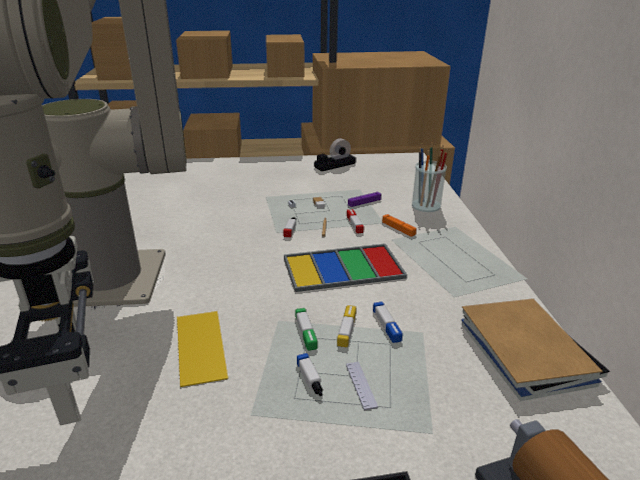

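The top view (up = +x, right = −y) shows the tray lanes from far to near as red, green, blue, yellow, at columns 283–355 and rows 160–275. Capped red is at (221,187), blue at (417,193), yellow at (421,228) and green at (423,264). The dried red is at (227,265) and the dried blue at (481,266). The large yellow sheet at (435,355) is a decoy. The side view agrees.

```bash
cat > h.py <<'E'
import numpy as np, cv2
from plant import get_state, optics
def proj(p,pix,z):
    pix=np.atleast_2d(np.asarray(pix,float)); K=p["camera_matrix"]
    d=np.c_[(pix[:,0]-K[0,2])/K[0,0],-(pix[:,1]-K[1,2])/K[1,1],-np.ones(len(pix))]@p["orientation"].T
    o=p["position"]; return o+d*((z-o[2])/d[:,2])[:,None]
def look(names,cams=("top","side"),zs=None):
    for c in cams:
        p=optics.get_image(c)
        for n in names:
            z=.011 if "mid" in n else .006
            if zs: z=zs
            m=optics.mark_of(n,p); r=optics.regions_of(n,p)
            for q in m[:2]: print(c,n,"mark",round(q["confidence"],2),np.round(q["location"],1),np.round(proj(p,q["location"][::-1],z)[0,:2],4))
            for q in r[:2]:
                ys,xs=np.nonzero(q["region"]); 
                if len(xs)<20: continue
                w=proj(p,np.c_[xs,ys],z)[:,:2]; (cx,cy),(a,b),th=cv2.minAreaRect((w*1000).astype(np.float32))
                if a<b: a,b,th=b,a,th+90
                print(c,n,"reg",round(q["confidence"],2),"c",round(cx,1),round(cy,1),"size",round(a),round(b),"yaw",round((th+90)%180-90,1))
E
python3 - <<'E'
from h import *
C=["red","blue","green","yellow"]
look(["marker_%s_mid"%c for c in C]+["lane_%s"%c for c in C]+["dried_red_mid","dried_blue_mid"])
E
```

```text
top marker_red_mid mark 0.96 [187.8 223.9] [0.6008 0.2202]
top marker_red_mid mark 0.89 [163.7 159.3] [0.6541 0.3707]
top marker_red_mid reg 0.64 c 718.6 192.7 size 112 31 yaw -57.6
top marker_red_mid reg 0.62 c 602.4 226.7 size 110 28 yaw -83.5
top marker_blue_mid mark 0.79 [192.4 415.6] [ 0.6017 -0.2179]
top marker_blue_mid reg 0.85 c 601.1 -220.7 size 114 26 yaw -79.2
top marker_green_mid mark 0.84 [262.8 422.1] [ 0.4389 -0.2309]
top marker_green_mid reg 0.9 c 438.0 -231.2 size 113 24 yaw -81.2
top marker_yellow_mid mark 0.76 [226. 420.] [ 0.5232 -0.2271]
top marker_yellow_mid mark 0.36 [230.7 320.2] [ 0.5065 -0.0014]
top marker_yellow_mid reg 0.95 c 519.7 -227.0 size 113 29 yaw 72.5
top lane_red mark 0.97 [177.9 312.3] [0.6314 0.0194]
top lane_red reg 0.61 c 637.7 17.5 size 139 57 yaw -81.9
top lane_blue mark 0.62 [232.  317.9] [0.5045 0.0037]
top lane_blue mark 0.18 [255.7 319.7] [ 0.4502 -0.0015]
top lane_blue reg 0.76 c 510.8 -0.8 size 138 57 yaw -81.9
top lane_blue reg 0.47 c 426.9 209.5 size 97 27 yaw 74.2
top lane_green mark 0.92 [204.5 316.4] [0.5685 0.0085]
top lane_green
[... 1555 characters left out ...]
.9 size 133 33 yaw -81.0
side lane_green reg 0.9 c 570.9 7.5 size 132 54 yaw -82.1
side lane_yellow mark 0.94 [270.8 302.2] [ 0.4404 -0.0175]
side lane_yellow mark 0.87 [342.9 199.9] [ 0.2315 -0.2589]
side lane_yellow reg 0.92 c 443.7 -7.7 size 135 57 yaw -80.8
side lane_yellow reg 0.67 c 233.3 -265.2 size 203 83 yaw -80.0
side dried_red_mid mark 0.6 [227.4 291.2] [0.4235 0.193 ]
side dried_red_mid reg 0.66 c 418.6 195.1 size 112 30 yaw 78.5
side dried_red_mid reg 0.58 c 597.6 -222.4 size 130 30 yaw -79.6
side dried_blue_mid mark 0.76 [373.  306.1] [ 0.4269 -0.3589]
side dried_blue_mid mark 0.18 [328.5 304.8] [ 0.4325 -0.236 ]
side dried_blue_mid reg 0.58 c 433.9 -359.5 size 105 27 yaw -74.0
```

```bash
cat >> h.py <<'E'
def plan(*wps):
    """waypoints (x,y,z,yaw) in mm/deg: prints per-call tool deltas (x,y,z cm, rz deg)"""
    s=get_state(); R=s["tool_rot"]; p=s["ee_pos"]*1000; yaw=np.degrees(np.arctan2(R[1,0],R[0,0]))
    print("t",round(s["t"],2),"now",p.round(1),round(yaw,1),"tilt",R[:2,2].round(4),"w",round(s["grip_width"]*1000,1),"f",s["force"].round(1),"q",s["q"].round(0))
    for w in wps:
        w=np.array(w,float); d=w[:3]-p; dy=w[3]-yaw
        n=int(np.ceil(max(np.linalg.norm(d)/205,abs(dy)/35.5)))
        for _ in range(max(n,1)):
            k=max(n,1); a=np.radians(yaw); v=d/k
            print(f'  {{"x":{(v[0]*np.cos(a)+v[1]*np.sin(a))/10:.2f},"y":{(v[0]*np.sin(a)-v[1]*np.cos(a))/10:.2f},"z":{-v[2]/10:.2f},"rz":{-dy/k:.1f}}}')
            yaw+=dy/k
        p=w[:3]; print(" -> ",w)
E
python3 -c "
from h import *
plan((600,-220,150,100))"
```

```text
t 2.2 now [ 148.9 -581.2  243.7] 14.4 tilt [ 0. -0.] w 93.0 f [-0.6 -1.7 -1. ] q [-81.   7.  85.   0.  87.  -5.]
  {"x":17.55,"y":-7.93,"z":3.12,"rz":-28.5}
  {"x":19.21,"y":1.42,"z":3.12,"rz":-28.5}
  {"x":16.20,"y":10.43,"z":3.12,"rz":-28.5}
 ->  [ 600. -220.  150.  100.]
```

```bash
python3 -m handwheel '[{"x":17.5,"y":-7.9,"z":3,"rz":-28.5},{"x":17.5,"y":-7.9,"z":3,"rz":-28.5},{"x":17.5,"y":-7.9,"z":3,"rz":-28.5},{"x":17.5,"y":-7.9,"z":3,"rz":-28.5},{"x":17.5,"y":-7.9,"z":3,"rz":-28.5}]'
python3 -m handwheel '[{"x":19.2,"y":1.4,"z":3,"rz":-28.5},{"x":19.2,"y":1.4,"z":3,"rz":-28.5},{"x":19.2,"y":1.4,"z":3,"rz":-28.5},{"x":19.2,"y":1.4,"z":3,"rz":-28.5},{"x":19.2,"y":1.4,"z":3,"rz":-28.5}]'
python3 -m handwheel '[{"x":16.2,"y":10.4,"z":3,"rz":-28.5},{"x":16.2,"y":10.4,"z":3,"rz":-28.5},{"x":16.2,"y":10.4,"z":3,"rz":-28.5},{"x":16.2,"y":10.4,"z":3,"rz":-28.5,"fingers":5.5},{"x":16.2,"y":10.4,"z":3,"rz":-28.5,"fingers":5.5}]' 25
python3 -c "
from h import *
plan((600,-220.5,33,100))"
```

```text
t 2.2 now [ 148.9 -581.2  243.7] 14.4 tilt [ 0. -0.] w 93.0 f [-0.6 -1.7 -1. ] q [-81.   7.  85.   0.  87.  -5.]
  {"x":17.55,"y":-7.92,"z":7.02,"rz":-28.5}
  {"x":19.20,"y":1.43,"z":7.02,"rz":-28.5}
  {"x":16.18,"y":10.43,"z":7.02,"rz":-28.5}
 ->  [ 600.  -220.5   33.   100. ]invalid input
invalid input
invalid input
```

```bash
python3 -m handwheel '[{"x":4,"y":-1.8,"z":0.5,"rx":0,"ry":0,"rz":-6,"fingers":9.3}]'; python3 -m handwheel '[{"x":1,"y":0,"z":0,"rx":0,"ry":0,"rz":0,"fingers":9}]' 25
```

```text
t: 2.28
ee_pos: [0.1772, -0.5586, 0.2397]
tool_rot: [[0.94, 0.342, -0.002], [0.342, -0.94, -0.003], [-0.003, 0.003, -1.0]]
force: [1.8, -1.6, 0.2]
grip_width: 0.0931
t: 2.37
ee_pos: [0.1927, -0.5495, 0.2379]
tool_rot: [[0.935, 0.354, 0.001], [0.354, -0.935, 0.003], [0.002, -0.002, -1.0]]
force: [-1.0, 0.5, 0.1]
grip_width: 0.0909
```

```bash
sed -i 's/"rz":{-dy/"rx":0,"ry":0,"rz":{-dy/' h.py; python3 -c "
from h import *
plan((600,-220,150,100))"
```

```text
t 2.37 now [ 192.7 -549.5  237.9] 20.7 tilt [0.0011 0.0027] w 90.9 f [-1.   0.5  0.1] q [-76.   5.  89.   0.  87.  -6.]
  {"x":16.58,"y":-5.47,"z":2.93,"rx":0,"ry":0,"rz":-26.4}
  {"x":17.29,"y":2.48,"z":2.93,"rx":0,"ry":0,"rz":-26.4}
  {"x":14.38,"y":9.92,"z":2.93,"rx":0,"ry":0,"rz":-26.4}
 ->  [ 600. -220.  150.  100.]
```

```bash
python3 -m handwheel '[{"x":4,"y":-1.3,"z":0.7,"rx":0,"ry":0,"rz":-6,"fingers":6},{"x":8,"y":-2.6,"z":1.4,"rx":0,"ry":0,"rz":-12,"fingers":6},{"x":12,"y":-4,"z":2.2,"rx":0,"ry":0,"rz":-18,"fingers":6},{"x":16.5,"y":-5.5,"z":2.9,"rx":0,"ry":0,"rz":-26.4,"fingers":6},{"x":16.5,"y":-5.5,"z":2.9,"rx":0,"ry":0,"rz":-26.4,"fingers":6}]' | grep -v tool
python3 -m handwheel '[{"x":17.3,"y":2.5,"z":2.9,"rx":0,"ry":0,"rz":-26.4,"fingers":6},{"x":17.3,"y":2.5,"z":2.9,"rx":0,"ry":0,"rz":-26.4,"fingers":6},{"x":17.3,"y":2.5,"z":2.9,"rx":0,"ry":0,"rz":-26.4,"fingers":6},{"x":17.3,"y":2.5,"z":2.9,"rx":0,"ry":0,"rz":-26.4,"fingers":6},{"x":17.3,"y":2.5,"z":2.9,"rx":0,"ry":0,"rz":-26.4,"fingers":6}]' | grep -v tool
python3 -m handwheel '[{"x":14.4,"y":9.9,"z":2.9,"rx":0,"ry":0,"rz":-26.4,"fingers":6},{"x":14.4,"y":9.9,"z":2.9,"rx":0,"ry":0,"rz":-26.4,"fingers":6},{"x":14.4,"y":9.9,"z":2.9,"rx":0,"ry":0,"rz":-26.4,"fingers":6},{"x":14.4,"y":9.9,"z":2.9,"rx":0,"ry":0,"rz":-26.4,"fingers":6},{"x":14.4,"y":9.9,"z":2.9,"rx":0,"ry":0,"rz":-26.4,"fingers":6}]' | grep -v tool
python3 -m handwheel '[{"x":0,"y":0,"z":0,"rx":0,"ry":0,"rz":0,"fingers":6}]'
python3 -c "
from h import *
plan((600,-220.5,33,100))"
```

```text
t: 2.78
ee_pos: [0.3299, -0.4388, 0.2087]
force: [-0.7, -0.8, 0.0]
grip_width: 0.0625
t: 3.2
ee_pos: [0.4661, -0.3301, 0.1799]
force: [-1.2, 0.1, -0.7]
grip_width: 0.0604
t: 3.62
ee_pos: [0.6023, -0.221, 0.1507]
force: [0.1, 0.3, 0.4]
grip_width: 0.0602
t: 3.7
ee_pos: [0.6008, -0.2227, 0.1509]
tool_rot: [[-0.168, 0.986, -0.001], [0.986, 0.168, 0.001], [0.001, -0.001, -1.0]]
force: [-1.0, -0.9, -0.2]
grip_width: 0.0602
t 3.7 now [ 600.8 -222.7  150.9] 99.7 tilt [-0.001   0.0008] w 60.2 f [-1.  -0.9 -0.2] q [-25.  17.  84.   0.  79. -35.]
  {"x":0.23,"y":-0.04,"z":11.79,"rx":0,"ry":0,"rz":-0.3}
 ->  [ 600.  -220.5   33.   100. ]
```

```bash
python3 -m handwheel '[{"x":0.2,"y":0,"z":4,"rx":0,"ry":0,"rz":0,"fingers":6},{"x":0.2,"y":0,"z":8,"rx":0,"ry":0,"rz":0,"fingers":6},{"x":0.2,"y":0,"z":11,"rx":0,"ry":0,"rz":0,"fingers":6},{"x":0.2,"y":0,"z":11.8,"rx":0,"ry":0,"rz":0,"fingers":6},{"x":0.2,"y":0,"z":11.8,"rx":0,"ry":0,"rz":0,"fingers":4}]' | grep -v tool
python3 -c "
from h import *
plan((600,-220.5,33,100)); p=optics.get_image('side'); cv2.imwrite('pics/s1.png',cv2.resize(p['frame'][200:440,200:520,::-1],None,fx=2,fy=2))"
```

```text
t: 4.12
ee_pos: [0.5958, -0.2232, 0.0309]
force: [0.6, -0.3, 0.7]
grip_width: 0.0565
t 4.12 now [ 595.8 -223.2   30.9] 99.4 tilt [-0.0059  0.0022] w 56.5 f [ 0.6 -0.3  0.7] q [-25.  24.  89.  -0.  67. -35.]
  {"x":0.20,"y":0.46,"z":-0.21,"rx":0,"ry":0,"rz":-0.6}
 ->  [ 600.  -220.5   33.   100. ]
```

View pics/s1.png

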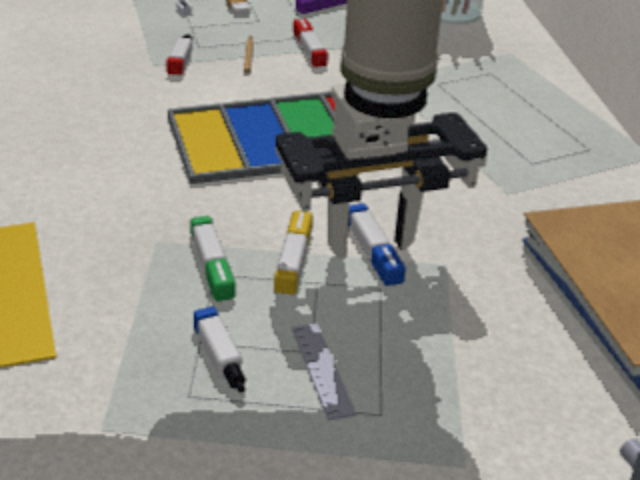

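The crop shows the fingers straddling the blue marker around (372,240), clear of yellow. I'll close, lift and carry it to the blue lane.

```bash
python3 -m handwheel '[{"x":0.2,"y":0,"z":0,"rx":0,"ry":0,"rz":0,"fingers":4},{"x":0.2,"y":0,"z":0,"rx":0,"ry":0,"rz":0,"fingers":1},{"x":0.2,"y":0,"z":0,"rx":0,"ry":0,"rz":0,"fingers":1},{"x":0.2,"y":0,"z":0,"rx":0,"ry":0,"rz":0,"fingers":1},{"x":0.2,"y":0,"z":0,"rx":0,"ry":0,"rz":0,"fingers":1}]' 25
python3 -c "
from h import *
plan((600,-220.5,120,100),(509,0,120,98),(509,0,39,98))"
```

```text
t: 4.58
ee_pos: [0.5996, -0.2212, 0.0354]
tool_rot: [[-0.166, 0.986, 0.002], [0.986, 0.166, -0.001], [-0.001, 0.002, -1.0]]
force: [-0.5, 0.7, 3.7]
grip_width: 0.0215
t 4.58 now [ 599.6 -221.2   35.4] 99.6 tilt [ 0.0021 -0.001 ] w 21.5 f [-0.5  0.7  3.7] q [-25.  24.  89.  -0.  67. -34.]
  {"x":0.07,"y":0.05,"z":-8.46,"rx":0,"ry":0,"rz":-0.4}
 ->  [ 600.  -220.5  120.   100. ]
  {"x":11.65,"y":-2.57,"z":-0.00,"rx":0,"ry":0,"rz":1.0}
  {"x":11.60,"y":-2.77,"z":-0.00,"rx":0,"ry":0,"rz":1.0}
 ->  [509.   0. 120.  98.]
  {"x":0.00,"y":0.00,"z":8.10,"rx":0,"ry":0,"rz":-0.0}
 ->  [509.   0.  39.  98.]
```

```bash
python3 -m handwheel '[{"x":0,"y":0,"z":-3,"rx":0,"ry":0,"rz":0,"fingers":1},{"x":0,"y":0,"z":-6,"rx":0,"ry":0,"rz":0,"fingers":1},{"x":0,"y":0,"z":-8.5,"rx":0,"ry":0,"rz":0,"fingers":1}]' | grep -v tool
python3 -m handwheel '[{"x":3,"y":-0.7,"z":0,"rx":0,"ry":0,"rz":0.5,"fingers":1},{"x":6,"y":-1.3,"z":0,"rx":0,"ry":0,"rz":0.5,"fingers":1},{"x":9,"y":-2,"z":0,"rx":0,"ry":0,"rz":1,"fingers":1},{"x":11.7,"y":-2.6,"z":0,"rx":0,"ry":0,"rz":1,"fingers":1}]' | grep -v tool
python3 -m handwheel '[{"x":3,"y":-0.7,"z":0,"rx":0,"ry":0,"rz":0.5,"fingers":1},{"x":6,"y":-1.4,"z":0,"rx":0,"ry":0,"rz":0.5,"fingers":1},{"x":9,"y":-2.1,"z":0,"rx":0,"ry":0,"rz":1,"fingers":1},{"x":11.6,"y":-2.8,"z":0,"rx":0,"ry":0,"rz":1,"fingers":1},{"x":11.6,"y":-2.8,"z":0,"rx":0,"ry":0,"rz":1,"fingers":1}]' | grep -v tool
python3 -m handwheel '[{"x":0,"y":0,"z":0,"rx":0,"ry":0,"rz":0,"fingers":1}]' | grep -v tool
python3 -c "
from h import *
plan((509,0,41,98)); look(['marker_blue_mid'],('top','side'),zs=.12-.016)
p=optics.get_image('side'); cv2.imwrite('pics/s2.png',cv2.resize(p['frame'][130:370,200:520,::-1],None,fx=2,fy=2))"
```

```text
t: 4.83
ee_pos: [0.5987, -0.2208, 0.1206]
force: [-0.1, -0.1, 0.3]
grip_width: 0.0217
t: 5.17
ee_pos: [0.553, -0.1085, 0.1193]
force: [0.7, 0.1, 0.5]
grip_width: 0.0219
t: 5.58
ee_pos: [0.5068, 0.0045, 0.1188]
force: [0.3, -0.8, 0.2]
grip_width: 0.0218
t: 5.67
ee_pos: [0.5084, 0.0018, 0.1193]
force: [0.2, -0.2, -0.0]
grip_width: 0.0218
t 5.67 now [508.4   1.8 119.3] 97.7 tilt [ 0.0006 -0.0002] w 21.8 f [ 0.2 -0.2 -0. ] q [ -6.  -1. 108.  -0.  74. -13.]
  {"x":-0.19,"y":0.03,"z":7.83,"rx":0,"ry":0,"rz":-0.3}
 ->  [509.   0.  41.  98.]
top marker_blue_mid reg 0.65 c 504.0 2.8 size 110 26 yaw -85.0
side marker_blue_mid mark 0.55 [230.5 333.1] [ 0.5114 -0.0076]
side marker_blue_mid reg 0.6 c 506.7 -23.7 size 128 27 yaw -83.4
```

View pics/s2.png

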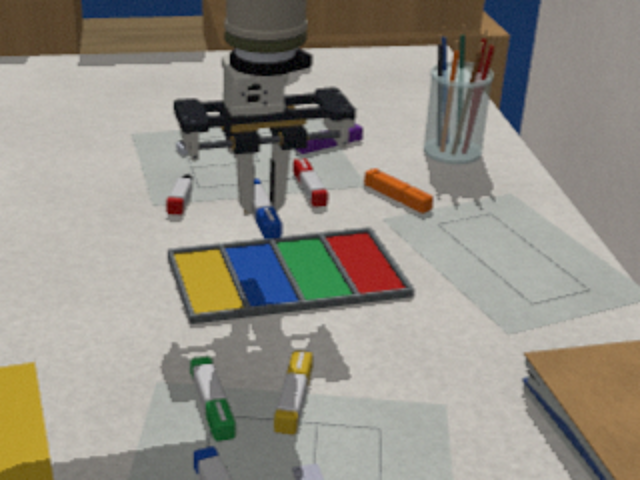

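The blue marker is held and level over the tray at (265,210). Next I lower and release it.

```bash
python3 -m handwheel '[{"x":-0.2,"y":0,"z":3,"rx":0,"ry":0,"rz":0,"fingers":1},{"x":-0.2,"y":0,"z":5.5,"rx":0,"ry":0,"rz":0,"fingers":1},{"x":-0.2,"y":0,"z":7,"rx":0,"ry":0,"rz":0,"fingers":1},{"x":-0.2,"y":0,"z":7.7,"rx":0,"ry":0,"rz":0,"fingers":1},{"x":-0.2,"y":0,"z":7.7,"rx":0,"ry":0,"rz":0,"fingers":1}]' 25| grep -v tool
python3 -m handwheel '[{"x":0,"y":0,"z":0,"rx":0,"ry":0,"rz":0,"fingers":1},{"x":0,"y":0,"z":0.1,"rx":0,"ry":0,"rz":0,"fingers":1}]' | grep -v tool
python3 -c "
from h import *
plan((509,0,41,98),(509,0,120,98))"
```

```text
t: 6.43
ee_pos: [0.5078, -0.0017, 0.0407]
force: [0.6, 0.3, -0.3]
grip_width: 0.0218
t: 6.6
ee_pos: [0.5096, -0.0016, 0.0416]
force: [0.4, -0.6, -0.6]
grip_width: 0.022
t 6.6 now [509.6  -1.6  41.6] 97.5 tilt [ 0.0011 -0.0001] w 22.0 f [ 0.4 -0.6 -0.6] q [ -6.   5. 110.   0.  65. -13.]
  {"x":0.17,"y":-0.04,"z":0.06,"rx":0,"ry":0,"rz":-0.5}
 ->  [509.   0.  41.  98.]
  {"x":0.00,"y":0.00,"z":-7.90,"rx":0,"ry":0,"rz":-0.0}
 ->  [509.   0. 120.  98.]
```

```bash
python3 -m handwheel '[{"x":0.1,"y":0,"z":0.1,"rx":0,"ry":0,"rz":0,"fingers":1},{"x":0.1,"y":0,"z":0.1,"rx":0,"ry":0,"rz":0,"fingers":1},{"x":0.1,"y":0,"z":0.1,"rx":0,"ry":0,"rz":0,"fingers":4.5},{"x":0.1,"y":0,"z":0.1,"rx":0,"ry":0,"rz":0,"fingers":4.5},{"x":0.1,"y":0,"z":0.1,"rx":0,"ry":0,"rz":0,"fingers":4.5}]' | grep -v tool
python3 -m handwheel '[{"x":0,"y":0,"z":-2,"rx":0,"ry":0,"rz":0,"fingers":4.5},{"x":0,"y":0,"z":-5,"rx":0,"ry":0,"rz":0,"fingers":5.5},{"x":0,"y":0,"z":-8,"rx":0,"ry":0,"rz":0,"fingers":5.5}]' | grep -v tool
python3 -c "
from h import *
plan((518,-228.5,100,73.3),(518,-228.5,33,73.3))"
```

```text
t: 7.02
ee_pos: [0.5089, -0.0003, 0.0401]
force: [-1.2, 0.9, -0.1]
grip_width: 0.0375
t: 7.27
ee_pos: [0.5075, -0.0001, 0.1198]
force: [0.6, -0.2, -0.1]
grip_width: 0.0528
t 7.27 now [ 5.075e+02 -1.000e-01  1.198e+02] 97.6 tilt [-0.0029  0.0003] w 52.8 f [ 0.6 -0.2 -0.1] q [ -6.  -1. 108.   0.  74. -13.]
  {"x":-11.39,"y":-0.99,"z":0.99,"rx":0,"ry":0,"rz":12.1}
  {"x":-11.34,"y":1.43,"z":0.99,"rx":0,"ry":0,"rz":12.1}
 ->  [ 518.  -228.5  100.    73.3]
  {"x":0.00,"y":0.00,"z":6.70,"rx":0,"ry":0,"rz":-0.0}
 ->  [ 518.  -228.5   33.    73.3]
```

```bash
python3 -m handwheel '[{"x":-3.8,"y":-0.3,"z":0.3,"rx":0,"ry":0,"rz":4,"fingers":6},{"x":-7.6,"y":-0.6,"z":0.6,"rx":0,"ry":0,"rz":8,"fingers":6},{"x":-11.4,"y":-1,"z":1,"rx":0,"ry":0,"rz":12.1,"fingers":6}]' | grep -v tool
python3 -m handwheel '[{"x":-3.8,"y":0.5,"z":0.3,"rx":0,"ry":0,"rz":4,"fingers":6},{"x":-7.6,"y":1,"z":0.6,"rx":0,"ry":0,"rz":8,"fingers":6},{"x":-11.3,"y":1.4,"z":1,"rx":0,"ry":0,"rz":12.1,"fingers":6},{"x":-11.3,"y":1.4,"z":1,"rx":0,"ry":0,"rz":12.1,"fingers":6},{"x":-11.3,"y":1.4,"z":1,"rx":0,"ry":0,"rz":12.1,"fingers":6}]' | grep -v tool
python3 -c "
from h import *
plan((518,-228.5,33,73.3)); look(['marker_blue_mid'],zs=.017)
p=optics.get_image('side'); cv2.imwrite('pics/s3.png',cv2.resize(p['frame'][200:440,200:520,::-1],None,fx=2,fy=2))"
```

```text
t: 7.52
ee_pos: [0.5149, -0.1156, 0.1114]
force: [1.2, 0.0, 0.1]
grip_width: 0.0597
t: 7.93
ee_pos: [0.5185, -0.2303, 0.0996]
force: [0.7, -0.2, -0.1]
grip_width: 0.0601
t 7.93 now [ 518.5 -230.3   99.6] 73.2 tilt [-0.0004  0.0002] w 60.1 f [ 0.7 -0.2 -0.1] q [-29.   9.  99.   0.  72. -12.]
  {"x":0.15,"y":-0.09,"z":6.66,"rx":0,"ry":0,"rz":-0.1}
 ->  [ 518.  -228.5   33.    73.3]
top marker_blue_mid mark 0.96 [228.  320.5] [ 0.5115 -0.0018]
top marker_blue_mid reg 0.65 c 510.3 -0.6 size 109 26 yaw -82.7
side marker_blue_mid mark 0.58 [259.9 333.4] [0.5159 0.008 ]
```

View pics/s3.png

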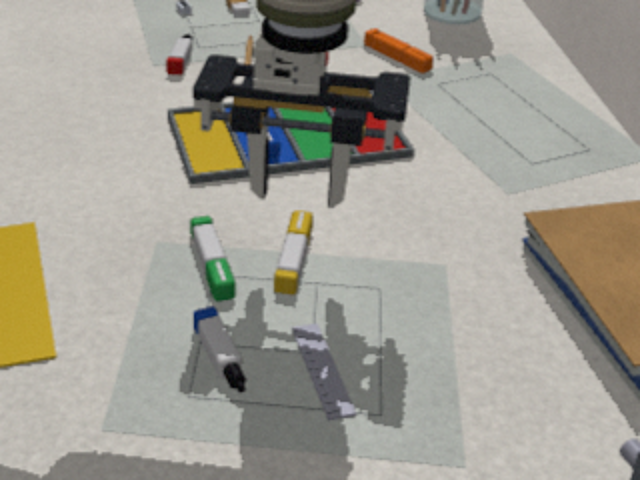

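The blue marker lies in its lane at (510,−0.6) mm, yaw −82.7 (crop around (270,145)). The gripper is over yellow, so I take it now.

```bash
python3 -m handwheel '[{"x":0.1,"y":0,"z":3,"rx":0,"ry":0,"rz":0,"fingers":5.5},{"x":0.1,"y":0,"z":5.5,"rx":0,"ry":0,"rz":0,"fingers":5.5},{"x":0.1,"y":0,"z":6.6,"rx":0,"ry":0,"rz":0,"fingers":5},{"x":0.1,"y":0,"z":6.6,"rx":0,"ry":0,"rz":0,"fingers":5},{"x":0.1,"y":0,"z":6.6,"rx":0,"ry":0,"rz":0,"fingers":5}]' | grep -v tool
python3 -m handwheel '[{"x":0,"y":0,"z":0,"rx":0,"ry":0,"rz":0,"fingers":1},{"x":0,"y":0,"z":0,"rx":0,"ry":0,"rz":0,"fingers":1},{"x":0,"y":0,"z":0,"rx":0,"ry":0,"rz":0,"fingers":1},{"x":0,"y":0,"z":0,"rx":0,"ry":0,"rz":0,"fingers":1}]' 25 | grep -v tool
python3 -c "
from h import *
plan((518,-228.5,110,73.3),(445.5,-9,110,98),(445.5,-9,40,98))"
```

```text
t: 8.7
ee_pos: [0.5189, -0.2268, 0.0338]
force: [-0.1, 0.2, 0.5]
grip_width: 0.0502
t: 9.03
ee_pos: [0.52, -0.2279, 0.0351]
force: [0.5, 0.1, 0.7]
grip_width: 0.0285
t 9.03 now [ 520.  -227.9   35.1] 73.4 tilt [ 0.0017 -0.0009] w 28.5 f [0.5 0.1 0.7] q [-29.  14. 101.   0.  65. -12.]
  {"x":-0.12,"y":-0.17,"z":-7.49,"rx":0,"ry":0,"rz":0.1}
 ->  [ 518.  -228.5  110.    73.3]
  {"x":9.47,"y":-6.63,"z":-0.00,"rx":0,"ry":0,"rz":-12.4}
  {"x":10.67,"y":-4.45,"z":-0.00,"rx":0,"ry":0,"rz":-12.4}
 ->  [445.5  -9.  110.   98. ]
  {"x":0.00,"y":0.00,"z":7.00,"rx":0,"ry":0,"rz":-0.0}
 ->  [445.5  -9.   40.   98. ]
```

```bash
python3 -m handwheel '[{"x":0,"y":0,"z":0,"rx":0,"ry":0,"rz":0,"fingers":1},{"x":0,"y":0,"z":0,"rx":0,"ry":0,"rz":0,"fingers":1},{"x":-0.1,"y":0,"z":-3,"rx":0,"ry":0,"rz":0,"fingers":1},{"x":-0.1,"y":-0.1,"z":-7.5,"rx":0,"ry":0,"rz":0,"fingers":1}]' | grep -v tool
python3 -m handwheel '[{"x":3,"y":-2.1,"z":0,"rx":0,"ry":0,"rz":-4,"fingers":1},{"x":6,"y":-4.2,"z":0,"rx":0,"ry":0,"rz":-8,"fingers":1},{"x":9.5,"y":-6.6,"z":0,"rx":0,"ry":0,"rz":-12.4,"fingers":1}]' | grep -v tool
python3 -m handwheel '[{"x":3.5,"y":-1.5,"z":0,"rx":0,"ry":0,"rz":-4,"fingers":1},{"x":7,"y":-3,"z":0,"rx":0,"ry":0,"rz":-8,"fingers":1},{"x":10.7,"y":-4.5,"z":0,"rx":0,"ry":0,"rz":-12.4,"fingers":1},{"x":10.7,"y":-4.5,"z":0,"rx":0,"ry":0,"rz":-12.4,"fingers":1},{"x":10.7,"y":-4.5,"z":0,"rx":0,"ry":0,"rz":-12.4,"fingers":1}]' | grep -v tool
python3 -m handwheel '[{"x":0,"y":0,"z":0,"rx":0,"ry":0,"rz":0,"fingers":1}]' | grep -v tool
python3 -c "
from h import *
plan((445.5,-9,41,98)); look(['marker_yellow_mid'],('top','side'),zs=.11-.023)"
```

```text
t: 9.37
ee_pos: [0.5146, -0.2264, 0.1016]
force: [0.9, -0.1, -0.5]
grip_width: 0.0214
t: 9.62
ee_pos: [0.4825, -0.119, 0.1068]
force: [1.4, 0.5, -0.1]
grip_width: 0.0219
t: 10.03
ee_pos: [0.4447, -0.0072, 0.1056]
force: [1.0, -0.6, -0.2]
grip_width: 0.0214
t: 10.12
ee_pos: [0.4455, -0.009, 0.1059]
force: [0.6, -0.4, 0.1]
grip_width: 0.0216
t 10.12 now [445.5  -9.  105.9] 98.2 tilt [ 0.0008 -0.0005] w 21.6 f [ 0.6 -0.4  0.1] q [ -8. -11. 118.  -0.  73. -16.]
  {"x":0.00,"y":-0.00,"z":6.49,"rx":0,"ry":0,"rz":0.2}
 ->  [445.5  -9.   41.   98. ]
side marker_yellow_mid reg 0.65 c 442.8 -22.2 size 139 25 yaw -83.7
side marker_yellow_mid reg 0.41 c 428.2 -439.6 size 93 23 yaw -74.3
```

```bash
python3 -m handwheel '[{"x":0,"y":0,"z":3,"rx":0,"ry":0,"rz":0,"fingers":1},{"x":0,"y":0,"z":5,"rx":0,"ry":0,"rz":0,"fingers":1},{"x":0,"y":0,"z":6,"rx":0,"ry":0,"rz":0,"fingers":1},{"x":0,"y":0,"z":6.5,"rx":0,"ry":0,"rz":0,"fingers":1},{"x":0,"y":0,"z":6.5,"rx":0,"ry":0,"rz":0,"fingers":1}]' 25| grep -v tool
python3 -m handwheel '[{"x":0,"y":0,"z":0.1,"rx":0,"ry":0,"rz":0,"fingers":1},{"x":0,"y":0,"z":0.1,"rx":0,"ry":0,"rz":0,"fingers":1}]' | grep -v tool
python3 -m handwheel '[{"x":0,"y":0,"z":0,"rx":0,"ry":0,"rz":0,"fingers":4.5},{"x":0,"y":0,"z":0,"rx":0,"ry":0,"rz":0,"fingers":4.5},{"x":0,"y":0,"z":0,"rx":0,"ry":0,"rz":0,"fingers":4.5},{"x":0,"y":0,"z":-4,"rx":0,"ry":0,"rz":0,"fingers":5.5},{"x":0,"y":0,"z":-7.5,"rx":0,"ry":0,"rz":0,"fingers":5.5}]' | grep -v tool
python3 -c "
from h import *
plan((437,-231.5,100,98.6),(437,-231.5,33,98.6))"
```

```text
t: 10.83
ee_pos: [0.4445, -0.0093, 0.0402]
force: [0.6, -0.9, -0.3]
grip_width: 0.0219
t: 11.0
ee_pos: [0.4457, -0.0092, 0.04]
force: [0.4, 0.2, 0.3]
grip_width: 0.022
t: 11.42
ee_pos: [0.443, -0.0086, 0.1137]
force: [2.0, -0.1, 0.1]
grip_width: 0.0505
t 11.42 now [443.   -8.6 113.7] 98.2 tilt [-0.0056  0.0007] w 50.5 f [ 2.  -0.1  0.1] q [ -8. -11. 117.  -0.  74. -16.]
  {"x":-10.99,"y":-1.88,"z":0.68,"rx":0,"ry":0,"rz":-0.2}
  {"x":-10.98,"y":-1.92,"z":0.68,"rx":0,"ry":0,"rz":-0.2}
 ->  [ 437.  -231.5  100.    98.6]
  {"x":0.00,"y":0.00,"z":6.70,"rx":0,"ry":0,"rz":-0.0}
 ->  [ 437.  -231.5   33.    98.6]
```

```bash
python3 -m handwheel '[{"x":-3.7,"y":-0.6,"z":0.2,"rx":0,"ry":0,"rz":0,"fingers":6},{"x":-7.3,"y":-1.2,"z":0.4,"rx":0,"ry":0,"rz":0,"fingers":6},{"x":-11,"y":-1.9,"z":0.7,"rx":0,"ry":0,"rz":-0.2,"fingers":6}]' | grep -v tool
python3 -m handwheel '[{"x":-3.7,"y":-0.6,"z":0.2,"rx":0,"ry":0,"rz":0,"fingers":6},{"x":-7.3,"y":-1.2,"z":0.4,"rx":0,"ry":0,"rz":0,"fingers":6},{"x":-11,"y":-1.9,"z":0.7,"rx":0,"ry":0,"rz":-0.2,"fingers":6},{"x":-11,"y":-1.9,"z":0.7,"rx":0,"ry":0,"rz":-0.2,"fingers":6},{"x":-11,"y":-1.9,"z":0.7,"rx":0,"ry":0,"rz":-0.2,"fingers":6}]' | grep -v tool
python3 -c "
from h import *
plan((437,-231.5,33,98.6)); look(['marker_yellow_mid'],zs=.017);look(['marker_green_mid'])
p=optics.get_image('side'); cv2.imwrite('pics/s4.png',cv2.resize(p['frame'][200:440,200:520,::-1],None,fx=2,fy=2))"
```

```text
t: 11.67
ee_pos: [0.4431, -0.1215, 0.1092]
force: [0.2, -0.2, -0.0]
grip_width: 0.0597
t: 12.08
ee_pos: [0.4388, -0.2338, 0.1005]
force: [1.0, -0.8, -0.6]
grip_width: 0.06
t 12.08 now [ 438.8 -233.8  100.5] 98.4 tilt [-0.0002  0.0001] w 60.0 f [ 1.  -0.8 -0.6] q [-34.  -2. 110.  -0.  72. -42.]
  {"x":0.26,"y":-0.14,"z":6.75,"rx":0,"ry":0,"rz":-0.2}
 ->  [ 437.  -231.5   33.    98.6]
top marker_yellow_mid mark 0.74 [256.4 325.1] [ 0.4471 -0.0134]
top marker_yellow_mid reg 0.95 c 446.8 -9.2 size 110 24 yaw -81.9
side marker_yellow_mid mark 0.49 [265.6 302.8] [ 0.4421 -0.0124]
side marker_yellow_mid reg 0.78 c 446.3 -29.4 size 104 25 yaw -83.1
top marker_green_mid mark 0.59 [260.1 422.8] [ 0.4451 -0.2325]
side marker_green_mid mark 0.94 [329.7 304.8] [ 0.4322 -0.2397]
side marker_green_mid reg 0.94 c 435.2 -232.7 size 131 27 yaw -80.8
```

View pics/s4.png

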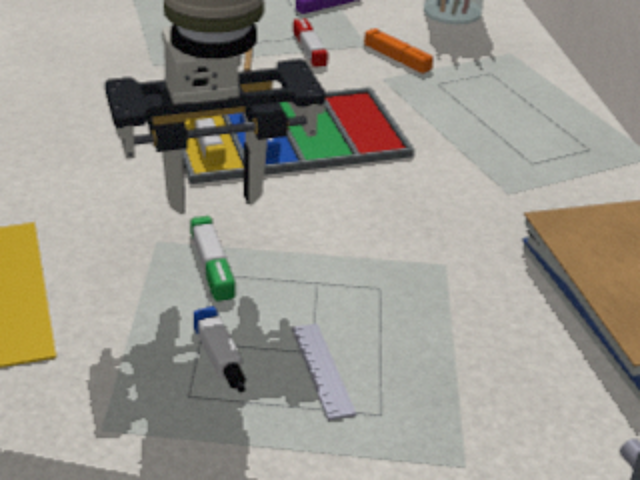

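Yellow lies in its lane (447,−9), and the gripper is above green at (213,257). Picking green.

```bash
python3 -m handwheel '[{"x":0.2,"y":-0.1,"z":3,"rx":0,"ry":0,"rz":0,"fingers":5.5},{"x":0.2,"y":-0.1,"z":5.5,"rx":0,"ry":0,"rz":0,"fingers":5.5},{"x":0.2,"y":-0.1,"z":6.6,"rx":0,"ry":0,"rz":0,"fingers":5},{"x":0.2,"y":-0.1,"z":6.7,"rx":0,"ry":0,"rz":0,"fingers":4.5},{"x":0.2,"y":-0.1,"z":6.7,"rx":0,"ry":0,"rz":0,"fingers":4}]' | grep -v tool
python3 -m handwheel '[{"x":0,"y":0,"z":0,"rx":0,"ry":0,"rz":0,"fingers":1},{"x":0,"y":0,"z":0,"rx":0,"ry":0,"rz":0,"fingers":1},{"x":0,"y":0,"z":0,"rx":0,"ry":0,"rz":0,"fingers":1},{"x":0,"y":0,"z":0,"rx":0,"ry":0,"rz":0,"fingers":1},{"x":0,"y":0,"z":0,"rx":0,"ry":0,"rz":0,"fingers":1}]' 25 | grep -v tool
python3 -c "
from h import *
plan((437,-231.5,120,98.6),(572.6,8.9,120,98))"
```

```text
t: 13.15
ee_pos: [0.4375, -0.23, 0.0333]
force: [0.9, -0.5, 0.7]
grip_width: 0.0427
t: 13.57
ee_pos: [0.4389, -0.2309, 0.0349]
force: [-1.2, 0.7, 6.5]
grip_width: 0.0218
t 13.57 now [ 438.9 -230.9   34.9] 98.6 tilt [ 0.0019 -0.0013] w 21.8 f [-1.2  0.7  6.5] q [-34.   4. 113.  -0.  64. -42.]
  {"x":-0.03,"y":-0.19,"z":-8.51,"rx":0,"ry":0,"rz":-0.0}
 ->  [ 437.  -231.5  120.    98.6]
  {"x":10.87,"y":8.50,"z":-0.00,"rx":0,"ry":0,"rz":0.3}
  {"x":10.92,"y":8.44,"z":-0.00,"rx":0,"ry":0,"rz":0.3}
 ->  [572.6   8.9 120.   98. ]
```

```bash
python3 -m handwheel '[{"x":0,"y":0,"z":-3,"rx":0,"ry":0,"rz":0,"fingers":1},{"x":0,"y":0,"z":-6,"rx":0,"ry":0,"rz":0,"fingers":1},{"x":0,"y":-0.2,"z":-8.5,"rx":0,"ry":0,"rz":0,"fingers":1},{"x":0,"y":-0.2,"z":-8.5,"rx":0,"ry":0,"rz":0,"fingers":1}]' | grep -v tool
python3 -m handwheel '[{"x":2.7,"y":2.1,"z":0,"rx":0,"ry":0,"rz":0,"fingers":1},{"x":5.4,"y":4.2,"z":0,"rx":0,"ry":0,"rz":0,"fingers":1},{"x":8.2,"y":6.4,"z":0,"rx":0,"ry":0,"rz":0.3,"fingers":1},{"x":10.9,"y":8.5,"z":0,"rx":0,"ry":0,"rz":0.3,"fingers":1}]' | grep -v tool
python3 -m handwheel '[{"x":3,"y":2.3,"z":0,"rx":0,"ry":0,"rz":0,"fingers":1},{"x":6,"y":4.6,"z":0,"rx":0,"ry":0,"rz":0,"fingers":1},{"x":9,"y":7,"z":0,"rx":0,"ry":0,"rz":0.3,"fingers":1},{"x":10.9,"y":8.4,"z":0,"rx":0,"ry":0,"rz":0.3,"fingers":1},{"x":10.9,"y":8.4,"z":0,"rx":0,"ry":0,"rz":0.3,"fingers":1}]' | grep -v tool
python3 -m handwheel '[{"x":0,"y":0,"z":0,"rx":0,"ry":0,"rz":0,"fingers":1}]' | grep -v tool
python3 -c "
from h import *
plan((572.6,8.9,41,98))"
```

```text
t: 13.9
ee_pos: [0.4389, -0.2326, 0.1247]
force: [-0.0, 0.1, 0.9]
grip_width: 0.022
t: 14.23
ee_pos: [0.5042, -0.1088, 0.1184]
force: [-0.4, -0.9, -0.2]
grip_width: 0.0216
t: 14.65
ee_pos: [0.5726, 0.0141, 0.1183]
force: [0.0, -0.6, -0.7]
grip_width: 0.022
t: 14.73
ee_pos: [0.5712, 0.011, 0.1179]
force: [-0.1, -1.0, -0.8]
grip_width: 0.0216
t 14.73 now [571.2  11.  117.9] 98.1 tilt [-0.0009 -0.0001] w 21.6 f [-0.1 -1.  -0.8] q [ -4.   9.  98.  -0.  74. -12.]
  {"x":-0.23,"y":0.11,"z":7.69,"rx":0,"ry":0,"rz":0.1}
 ->  [572.6   8.9  41.   98. ]
```

```bash
python3 -m handwheel '[{"x":-0.1,"y":0.1,"z":3,"rx":0,"ry":0,"rz":0,"fingers":1},{"x":-0.1,"y":0.1,"z":5.5,"rx":0,"ry":0,"rz":0,"fingers":1},{"x":-0.1,"y":0.1,"z":7,"rx":0,"ry":0,"rz":0,"fingers":1},{"x":-0.1,"y":0.1,"z":7.7,"rx":0,"ry":0,"rz":0,"fingers":1},{"x":-0.1,"y":0.1,"z":7.7,"rx":0,"ry":0,"rz":0,"fingers":1}]' 25| grep -v tool
python3 -m handwheel '[{"x":0,"y":0,"z":0.1,"rx":0,"ry":0,"rz":0,"fingers":1},{"x":0,"y":0,"z":0.1,"rx":0,"ry":0,"rz":0,"fingers":1}]' | grep -v tool
python3 -m handwheel '[{"x":0,"y":0,"z":0,"rx":0,"ry":0,"rz":0,"fingers":4.5},{"x":0,"y":0,"z":0,"rx":0,"ry":0,"rz":0,"fingers":4.5},{"x":0,"y":0,"z":0,"rx":0,"ry":0,"rz":0,"fingers":4.5},{"x":0,"y":0,"z":-4,"rx":0,"ry":0,"rz":0,"fingers":5.5},{"x":0,"y":0,"z":-7.5,"rx":0,"ry":0,"rz":0,"fingers":5.5}]' | grep -v tool
python3 -c "
from h import *
plan((602.4,226.7,100,96.5))"
```

```text
t: 15.15
ee_pos: [0.5705, 0.0076, 0.0403]
force: [-0.8, 0.9, -0.1]
grip_width: 0.0218
t: 15.32
ee_pos: [0.5722, 0.008, 0.0407]
force: [-0.7, -0.3, -0.4]
grip_width: 0.0218
t: 15.73
ee_pos: [0.5701, 0.0092, 0.1142]
force: [0.4, 0.0, 1.5]
grip_width: 0.0507
t 15.73 now [570.1   9.2 114.2] 98.0 tilt [-0.0057  0.0004] w 50.7 f [0.4 0.  1.5] q [ -4.   9.  98.   0.  74. -12.]
  {"x":10.55,"y":3.11,"z":0.71,"rx":0,"ry":0,"rz":0.7}
  {"x":10.59,"y":2.97,"z":0.71,"rx":0,"ry":0,"rz":0.7}
 ->  [602.4 226.7 100.   96.5]
```

```bash
python3 -m handwheel '[{"x":3.5,"y":1,"z":0.2,"rx":0,"ry":0,"rz":0,"fingers":6},{"x":7,"y":2,"z":0.4,"rx":0,"ry":0,"rz":0,"fingers":6},{"x":10.5,"y":3.1,"z":0.7,"rx":0,"ry":0,"rz":0.7,"fingers":6}]' | grep -v tool
python3 -m handwheel '[{"x":3.5,"y":1,"z":0.2,"rx":0,"ry":0,"rz":0,"fingers":6},{"x":7,"y":2,"z":0.4,"rx":0,"ry":0,"rz":0,"fingers":6},{"x":10.6,"y":3,"z":0.7,"rx":0,"ry":0,"rz":0.7,"fingers":6},{"x":10.6,"y":3,"z":0.7,"rx":0,"ry":0,"rz":0.7,"fingers":6},{"x":10.6,"y":3,"z":0.7,"rx":0,"ry":0,"rz":0.7,"fingers":6}]' | grep -v tool
python3 -c "
from h import *
plan((602.4,226.7,33,96.5)); look(['marker_green_mid'],zs=.017);look(['marker_red_mid'])
p=optics.get_image('side'); cv2.imwrite('pics/s5.png',cv2.resize(p['frame'][120:360,200:520,::-1],None,fx=2,fy=2))"
```

```text
t: 15.98
ee_pos: [0.5897, 0.1181, 0.1105]
force: [0.5, 0.6, -0.0]
grip_width: 0.0597
t: 16.4
ee_pos: [0.6045, 0.2283, 0.1012]
force: [-0.3, -0.6, -0.4]
grip_width: 0.0598
t 16.4 now [604.5 228.3 101.2] 96.8 tilt [-0.0004 -0.0001] w 59.8 f [-0.3 -0.6 -0.4] q [16. 20. 85.  0. 74.  9.]
  {"x":-0.14,"y":-0.22,"z":6.82,"rx":0,"ry":0,"rz":0.3}
 ->  [602.4 226.7  33.   96.5]
top marker_green_mid mark 0.82 [199.4 314.7] [0.5774 0.0127]
top marker_green_mid reg 0.74 c 573.1 7.7 size 111 26 yaw -82.3
side marker_green_mid mark 0.82 [265.  351.9] [ 0.5562 -0.0179]
side marker_green_mid reg 0.63 c 570.1 6.6 size 132 28 yaw -83.4
top marker_red_mid mark 0.68 [138.4 236.3] [0.7203 0.1978]
top marker_red_mid mark 0.63 [165.4 161.7] [0.6502 0.365 ]
top marker_red_mid reg 0.85 c 728.9 176.3 size 70 28 yaw -57.7
top marker_red_mid reg 0.56 c 448.2 -9.0 size 112 26 yaw -82.2
side marker_red_mid mark 0.8 [221.3 354.3] [0.5967 0.2165]
side marker_red_mid mark 0.77 [223.8 398.9] [0.7147 0.193 ]
side marker_red_mid reg 0.68 c 649.1 362.6 size 121 58 yaw 20.3
side marker_red_mid reg 0.65 c 419.5 197.5 size 105 24 yaw 75.1
```

View pics/s5.png

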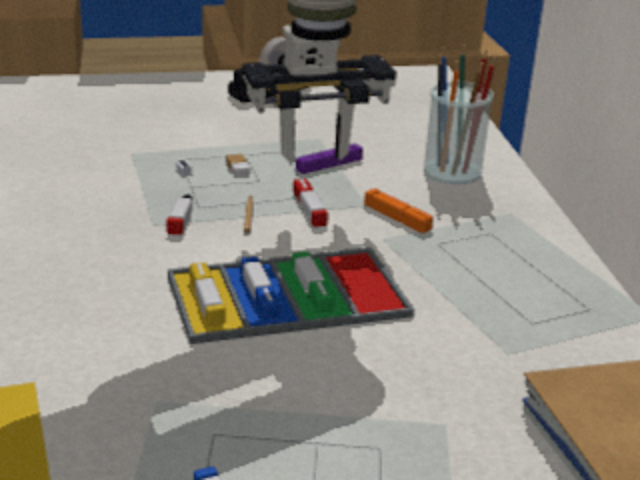

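Green sits in its lane (573,8), and the gripper is over the capped red marker at crop (310,200). Picking red.

```bash
python3 -m handwheel '[{"x":-0.1,"y":-0.2,"z":3,"rx":0,"ry":0,"rz":0,"fingers":5.5},{"x":-0.1,"y":-0.2,"z":5.5,"rx":0,"ry":0,"rz":0,"fingers":5.5},{"x":-0.1,"y":-0.2,"z":6.7,"rx":0,"ry":0,"rz":0,"fingers":5},{"x":-0.1,"y":-0.2,"z":6.8,"rx":0,"ry":0,"rz":0,"fingers":4.5},{"x":-0.1,"y":-0.2,"z":6.8,"rx":0,"ry":0,"rz":0,"fingers":4}]' | grep -v tool
python3 -m handwheel '[{"x":0,"y":0,"z":0,"rx":0,"ry":0,"rz":0,"fingers":1},{"x":0,"y":0,"z":0,"rx":0,"ry":0,"rz":0,"fingers":1},{"x":0,"y":0,"z":0,"rx":0,"ry":0,"rz":0,"fingers":1},{"x":0,"y":0,"z":0,"rx":0,"ry":0,"rz":0,"fingers":1},{"x":0,"y":0,"z":0,"rx":0,"ry":0,"rz":0,"fingers":1}]' 25 | grep -v tool
python3 -c "
from h import *
plan((602.4,226.7,120,96.5),(636,17.8,120,98))"
```

```text
t: 17.47
ee_pos: [0.6023, 0.2249, 0.0329]
force: [-0.7, 0.5, 0.1]
grip_width: 0.0427
t: 17.88
ee_pos: [0.6041, 0.2254, 0.0353]
force: [-0.1, -0.5, 6.5]
grip_width: 0.0214
t 17.88 now [604.1 225.4  35.3] 96.6 tilt [0.0025 0.0007] w 21.4 f [-0.1 -0.5  6.5] q [16. 24. 88.  0. 68.  9.]
  {"x":0.15,"y":-0.16,"z":-8.47,"rx":0,"ry":0,"rz":0.1}
 ->  [602.4 226.7 120.   96.5]
  {"x":-10.57,"y":0.49,"z":-0.00,"rx":0,"ry":0,"rz":-0.8}
  {"x":-10.57,"y":0.35,"z":-0.00,"rx":0,"ry":0,"rz":-0.8}
 ->  [636.   17.8 120.   98. ]
```

```bash
python3 -m handwheel '[{"x":0,"y":0,"z":-3,"rx":0,"ry":0,"rz":0,"fingers":1},{"x":0,"y":0,"z":-6,"rx":0,"ry":0,"rz":0,"fingers":1},{"x":0.1,"y":-0.2,"z":-8.5,"rx":0,"ry":0,"rz":0,"fingers":1},{"x":0.1,"y":-0.2,"z":-8.5,"rx":0,"ry":0,"rz":0,"fingers":1}]' | grep -v tool
python3 -m handwheel '[{"x":-2.6,"y":0.1,"z":0,"rx":0,"ry":0,"rz":0,"fingers":1},{"x":-5.2,"y":0.2,"z":0,"rx":0,"ry":0,"rz":0,"fingers":1},{"x":-8,"y":0.4,"z":0,"rx":0,"ry":0,"rz":-0.8,"fingers":1},{"x":-10.6,"y":0.5,"z":0,"rx":0,"ry":0,"rz":-0.8,"fingers":1}]' | grep -v tool
python3 -m handwheel '[{"x":-2.6,"y":0.1,"z":0,"rx":0,"ry":0,"rz":0,"fingers":1},{"x":-5.2,"y":0.2,"z":0,"rx":0,"ry":0,"rz":0,"fingers":1},{"x":-8,"y":0.3,"z":0,"rx":0,"ry":0,"rz":-0.8,"fingers":1},{"x":-10.6,"y":0.4,"z":0,"rx":0,"ry":0,"rz":-0.8,"fingers":1},{"x":-10.6,"y":0.4,"z":0,"rx":0,"ry":0,"rz":-0.8,"fingers":1}]' | grep -v tool
python3 -m handwheel '[{"x":0,"y":0,"z":0,"rx":0,"ry":0,"rz":0,"fingers":1}]' | grep -v tool
python3 -c "
from h import *
plan((636,17.8,41,98))"
```

```text
t: 18.22
ee_pos: [0.6044, 0.227, 0.1259]
force: [0.8, -0.2, 1.0]
grip_width: 0.022
t: 18.55
ee_pos: [0.6179, 0.1199, 0.1182]
force: [0.8, 0.1, -1.0]
grip_width: 0.0218
t: 18.97
ee_pos: [0.6359, 0.0116, 0.1182]
force: [-0.0, 0.1, -0.3]
grip_width: 0.022
t: 19.05
ee_pos: [0.6354, 0.015, 0.1181]
force: [-0.1, 0.1, 0.1]
grip_width: 0.0218
t 19.05 now [635.4  15.  118.1] 98.0 tilt [-0.0005  0.0001] w 21.8 f [-0.1  0.1  0.1] q [ -3.  18.  87.   0.  75. -11.]
  {"x":0.27,"y":0.10,"z":7.71,"rx":0,"ry":0,"rz":0.0}
 ->  [636.   17.8  41.   98. ]
```

```bash
python3 -m handwheel '[{"x":0.2,"y":0.1,"z":3,"rx":0,"ry":0,"rz":0,"fingers":1},{"x":0.2,"y":0.1,"z":5.5,"rx":0,"ry":0,"rz":0,"fingers":1},{"x":0.2,"y":0.1,"z":7,"rx":0,"ry":0,"rz":0,"fingers":1},{"x":0.2,"y":0.1,"z":7.7,"rx":0,"ry":0,"rz":0,"fingers":1},{"x":0.2,"y":0.1,"z":7.7,"rx":0,"ry":0,"rz":0,"fingers":1}]' 25| grep -v tool
python3 -m handwheel '[{"x":0,"y":0,"z":0.1,"rx":0,"ry":0,"rz":0,"fingers":1},{"x":0,"y":0,"z":0.1,"rx":0,"ry":0,"rz":0,"fingers":1}]' | grep -v tool
python3 -m handwheel '[{"x":0,"y":0,"z":0,"rx":0,"ry":0,"rz":0,"fingers":4.5},{"x":0,"y":0,"z":0,"rx":0,"ry":0,"rz":0,"fingers":4.5},{"x":0,"y":0,"z":0,"rx":0,"ry":0,"rz":0,"fingers":4.5},{"x":0,"y":0,"z":-4,"rx":0,"ry":0,"rz":0,"fingers":5.5},{"x":0,"y":0,"z":-8,"rx":0,"ry":0,"rz":0,"fingers":5.5}]' | grep -v tool
python3 -m handwheel '[{"x":0,"y":0,"z":-4,"rx":0,"ry":0,"rz":0,"fingers":5.5},{"x":-4,"y":0,"z":-6,"rx":0,"ry":0,"rz":0,"fingers":5.5},{"x":-8,"y":-1,"z":-8,"rx":0,"ry":0,"rz":0,"fingers":5.5},{"x":-12,"y":-1,"z":-8,"rx":0,"ry":0,"rz":0,"fingers":5.5},{"x":-15,"y":-1,"z":-8,"rx":0,"ry":0,"rz":0,"fingers":5.5}]' | grep -v tool
python3 -m handwheel '[{"x":-4,"y":0,"z":0,"rx":0,"ry":0,"rz":0,"fingers":5.5},{"x":-8,"y":-2,"z":0,"rx":0,"ry":0,"rz":0,"fingers":5.5},{"x":-12,"y":-4,"z":0,"rx":0,"ry":0,"rz":0,"fingers":5.5},{"x":-15,"y":-6,"z":0,"rx":0,"ry":0,"rz":0,"fingers":5.5},{"x":-15,"y":-6,"z":0,"rx":0,"ry":0,"rz":0,"fingers":5.5}]' | grep -v tool
python3 - <<'E'
from h import *
C=["red","blue","green","yellow"]
look(["marker_%s_mid"%c for c in C],zs=.017); look(["dried_red_mid","dried_blue_mid"])
for n in ("top","side"):
    p=optics.get_image(n); cv2.imwrite(f"pics/{n}9.png",p["frame"][:,:,::-1])
plan()
E
```

```text
t: 19.47
ee_pos: [0.6348, 0.0199, 0.0404]
force: [-0.7, -0.3, 0.4]
grip_width: 0.022
t: 19.63
ee_pos: [0.6362, 0.0195, 0.0406]
force: [-0.0, -0.1, -0.7]
grip_width: 0.0222
t: 20.05
ee_pos: [0.6333, 0.0187, 0.1177]
force: [0.7, 0.1, 0.5]
grip_width: 0.0507
t: 20.47
ee_pos: [0.6488, -0.1339, 0.204]
force: [0.7, 0.2, 0.6]
grip_width: 0.0551
t: 20.88
ee_pos: [0.6063, -0.2958, 0.2006]
force: [0.5, 0.3, 0.2]
grip_width: 0.0547
top marker_red_mid mark 0.72 [170.5 312.5] [0.6456 0.0193]
top marker_red_mid mark 0.69 [168.1 161.2] [0.6418 0.364 ]
top marker_red_mid reg 0.69 c 716.1 192.2 size 111 28 yaw -56.2
top marker_red_mid reg 0.66 c 637.2 20.6 size 110 27 yaw -81.6
top marker_blue_mid mark 0.55 [226.8 319.9] [ 5.142e-01 -4.000e-04]
top marker_blue_mid reg 0.75 c 509.5 0.2 size 112 29 yaw -82.7
top marker_green_mid mark 0.59 [199.  316.6] [0.5785 0.0084]
top marker_green_mid mark 0.23 [257.5 321.8] [ 0.4444 -0.0061]
top marker_green_mid reg 0.79 c 572.5 8.5 size 108 27 yaw -82.4
top marker_yellow_mid mark 0.81 [259.  321.3] [ 0.441  -0.0051]
top marker_yellow_mid mark 0.17 [256.6 322.2] [
[... 743 characters left out ...]
.81 [265.9 304.5] [ 0.446 -0.014]
side marker_yellow_mid reg 0.75 c 443.5 -12.4 size 139 27 yaw -83.0
side marker_yellow_mid reg 0.28 c 630.5 -2.1 size 129 54 yaw -82.7
top dried_red_mid mark 0.9 [264.8 224.5] [0.4237 0.2095]
top dried_red_mid mark 0.54 [228.8 318. ] [0.5108 0.0037]
top dried_red_mid reg 0.72 c 424.5 208.7 size 92 23 yaw 77.3
top dried_blue_mid mark 0.39 [264. 224.] [0.4255 0.2107]
side dried_red_mid mark 0.56 [222.1 287. ] [0.4134 0.225 ]
side dried_red_mid reg 0.67 c 420.4 200.3 size 112 28 yaw 79.5
side dried_blue_mid mark 0.84 [372.2 304.8] [ 0.4248 -0.3568]
t 22.38 now [ 609.6 -288.4  200.6] 98.2 tilt [-0.  0.] w 54.6 f [ 0.3  1.1 -0. ] q [-30.  20.  75.   0.  85. -38.]
```

View pics/top9.png

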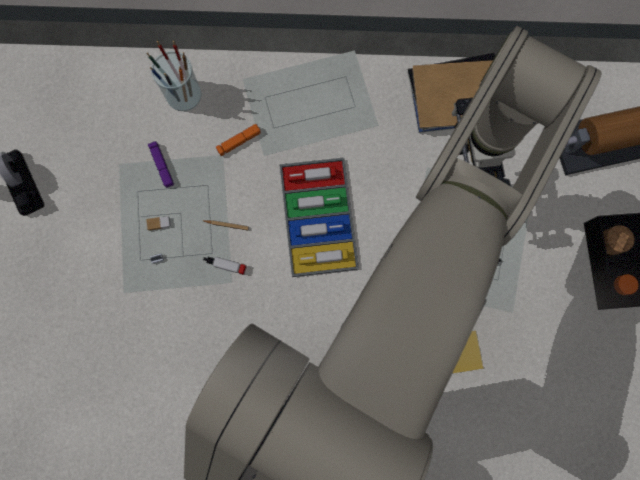

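View pics/side9.png

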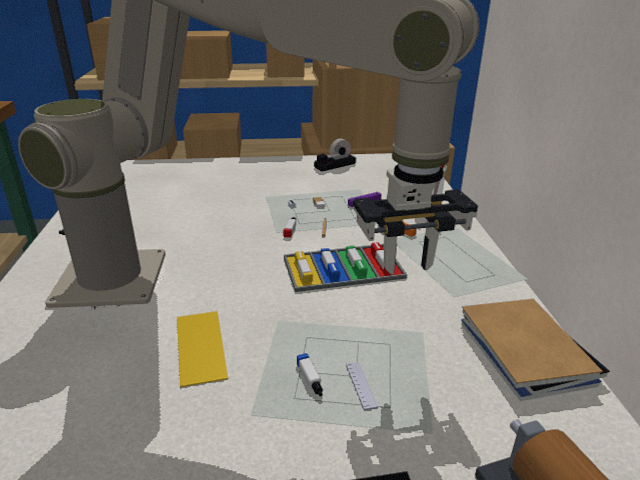

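The final views show all four markers flat in the middle of their own lanes (top view, columns 288–352, rows 174–257). The dried red at (227,265) and the dried blue (side view (310,373)) are where they were, and the arm is clear. Handing in.

```bash
python3 -c "
from plant import manip; print(manip.hand_in())"
```

```text
the job is handed in; nothing more can be done
None
```

All four capped markers are in the tray, each lying flat along the middle of its own colour's lane. I handed the job in at about 22 s, with the arm parked clear of everything.

- **Placement:** The last top-view check put each marker within about 3 mm and 1.5° of its lane's centre line.
- **Dried-out markers:** Both are still where they lay, to within the measuring scatter. The dried blue was hidden from the top camera at the end, so only the side view confirms it: its detected point moved by about 1 pixel.
- **Detections that disagreed:** In the side view the gripper partly hid the red marker. The networks' side-view reports for it were false hits on other things, so its position rests on the top view and the pictures. Some other low-confidence hits pointed at look-alikes, and I ignored them.
- **Refused commands:** My first three move commands were refused because rows must carry all seven keys. The arm did not move.

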